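# Put the tiered stoneware food box together on the wrapping counter

## Task

Put the stoneware food box back together where it stands on the pale wooden board: set the spare tier on the bottom tier, let go of it, and press down on it briefly but firmly with your fingertips (about 10 N) to feel that it lies flat; only then set the lid on top, let go, and press that down in the same way. Treat it as pottery: set the pieces down without dropping or banging them, leave the bottom tier where it is on the board, and do not disturb the other wares.

Things in the scene. Friction and masses are not known exactly. Their poses are not given: they have to be found in the camera images.
- base_tier: Bottom tier, loose, on the pale board: open dark brown stoneware box 160 (x) x 64 (y) x 50 mm high, 0.34 kg, walls 5 mm, floor top 10 mm above the underside. Its lowest 5 mm is an inset foot 140 x 44 mm. Origin: centre of the foot's underside, z up; rim 50 mm above it. Mouth inside the rim 150 x 54 mm.
- upper_tier: Spare tier, same as the bottom tier, loose on the table. Origin: centre of the foot's underside, z up, x lengthwise. Its foot drops 5 mm into the mouth of the tier below, 5 mm play all round, shoulder on the rim: its origin is then 45 mm above the bottom tier's. Either way round fits. Press it on its floor, 10 mm above the origin (40 mm below the rim, room 150 x 54 mm), or on the rim.
- lid: Lid, dark brown stoneware, 0.28 kg, right way up on the table: slab 160 (x) x 64 (y) x 10 mm on an inset foot 140 x 44 x 5 mm; flat top 15 mm above the underside. On it a ridge handle 70 (x) x 14 (y) mm, its top 33 mm above the underside. Origin: centre of the foot's underside. In place it is 45 mm above the upper tier's origin. Either way round fits. Press it on the ridge.
- board: Pale wooden board 200 (x) x 110 (y) x 10 mm, fixed for this job, on which the bottom tier stands, lengthwise. Origin: centre of its underside.
- vase: Bystander: tall ribbed brown stoneware vase, 120 mm across, 230 mm high, at the left of the table. Origin: centre of its underside.
- teacup: Bystander: brown stoneware teacup, 72 mm across, 75 mm high. Origin: centre of its underside.
- bowl: Bystander: pale green bowl, 124 mm across, 52 mm high. Origin: centre of its underside.
- flask: Bystander: white sake flask, 72 mm across, 125 mm high. Origin: centre of its underside.
- brush: Bystander: dusting brush, 170 mm long, lying on the table. Origin: under its middle.
- dish: Bystander: small brown oblong dish, 110 x 75 x 20 mm; not part of the food box. Origin: centre of its underside.
- kettle: Bystander: bronze kettle with arched handle, 132 mm across, 150 mm high, at the right of the table. Origin: centre of its underside.
Things that resemble listed ones, but are neither listed nor needed, are in the scene too. Leave any blue look-alike of the upper_tier alone. What is shaped like the lid but blue is not meant.

How it is judged:
By the outcome, as a careful person would: the job done as asked, in the order asked, and still so for the second after the job is handed in, with the robot touching nothing.
It also fails if it takes over 67 s, if anything falls off the work surface, if the arm or the gripper's body presses on something with over 40 N, if the wrist force passes 120 N, or if a joint passes its speed limit or range.

## Robot

A 7-joint arm with a two-finger parallel gripper is mounted at the origin on the work surface. World frame = base frame: x ahead of the robot, y to its left, z up, the work surface at z = 0. Lengths are in mm, angles in rad, forces in N, time in s.
With the tool pointing down it reaches from about 400 to 875 mm from the base axis. Payload 4.4 kg.
Tool frame: the origin (TCP) lies at the very end of the fingers, on their centre line; the grasp point (between the pads) lies 19 mm behind it; z points along the fingers, x is the direction in which the jaws open and shut, and the axes are right-handed (so a half turn about z gives the same grasp; the last joint's range is limited). The gripper opens to 85 mm and grips with 20 to 120 N. Pads are 22 mm wide; open, the fingers measure 114 mm over their backs; the gripper's body (76 mm by 85 mm) begins 54 mm behind the grasp point. The pads swing forward as they close: fully open they stand 13 mm farther back than shut.
Start: joints at [-1.352, 0.628, 0.038, 1.517, -0.027, 0.996, -0.02], TCP at [182.603, 623.838, 231.313] pointing down, gripper open.
Joint ranges: [-3.06, 3.06], [-0.37, 2.12], [-1.25, 1.32], [0.18, 2.47], [-1.1, 4.24], [0.23, 1.98], [-2.94, 2.94]. Speed limits (rad/s): [2.57, 2.57, 3.14, 3.14, 3.14, 3.14, 3.14].

## Interface

Orientations are given as [roll, pitch, yaw] about the fixed x, y, z axes, in that order (R = Rz(yaw) Ry(pitch) Rx(roll)).
In Python, from cell import ctrl, get_image, job, models gives the robot as it stands.
- The arm moves only by the tool move_arm, never from a script. Its argument "moves" is a list that holds one entry, the list of rows, each a list of 6 numbers: the shift along the tool's x, y, z in m, then the turn, a rotation vector about the tool's x, y, z in rad. A call has 1 to 20 rows; each row is the pose to reach, as a shift and turn from the pose commanded when the call began, along the tool's axes at that moment; what a row does not reach only later rows make up. A row lasts 1/8 s, in which the tool goes at most 62.5 mm and 10.7 degrees, less where a joint would pass 70% of its speed; a pose out of reach is approached as far as the arm can. A call with a gripper value outside its range is refused whole. "jaw" is the opening, from 0 (shut) to 1 (fully open), set as the call begins (left out, the last holds). The fingers move at their own pace and stop on an object; the grip force is fixed at half the most. Time passes only in rows, so rows that repeat a pose let the fingers close. It gives the time, the measured TCP pose, the force and the opening at its end, in the units of the state.
- ctrl.read_state(): the state, without advancing time (a new reading comes with each control period).
- get_image(name): name is "scene" or "top" or "wrist"; returns a dict with "color" (480x640x3 uint8, blue, green, red), "fov_y" (degrees; the focal length in pixels is half the picture's height over the tangent of half this angle, whatever the lens; pixels are square), "cx", "cy" (the principal point, pixels), "k1" (the pictures are not rectified: a ray, as slopes to the right and down, at radius r is drawn at 1 + k1 r^2 times it, then the intrinsics apply), "origin" and "orientation" of the camera in the world; the wrist camera has in their place "hand_eye" (4x4, takes a point from camera to tool coordinates, whose origin is the TCP and whose axes are the tool frame's). Camera axes: x right, y up, looking along -z (the intrinsics and any distortion apply to the point x, -y, -z); pixel columns grow to the right and rows downward; lengths in mm; the calibration is good to about 2 mm. A picture is of the moment at which its call begins: read the wrist's pose just before it. There is no depth.
- job.finish_job(): hands the job in, once; it reports no verdict.
Trained networks look in the newest picture that a camera, given by its name, has taken for a name from the list of things; names that differ only in an ending like _2 or _b are one class to them, and where a whole thing is asked for, a point or a joint stands for the part that bears it (a point fixed in the world has none). Each returns a list of dicts, best first, with "score" (0 to 1); they miss things now and then, are a little off and sometimes report something else, mostly with a low value. They report only what shows in the picture. A call takes as long as a camera call. They do not tell look-alikes from the thing itself.
- models.cut_out(camera, thing): "pixels" (480x640 bool, what is visible of it) and "uv" ([column, row] in pixels, amid what is visible of it).
- models.place_of(camera, thing): "uv" ([column, row] in pixels: a listed point, or the origin of a listed thing).
The state is a dict: "clock": time; "qpos": joint angles; "qd": joint speeds; "tau": joint torques, N m; "eef_pos": TCP position; "tool_rot": TCP orientation; "force": force on the tool from outside, world axes, zero at the start; "torque": the same for the moment, N m; "width": finger opening in mm.
Only numpy, scipy, OpenCV 4.12 (cv2) and the standard library are available. Lean on these libraries where they do the work, as an engineer would, in place of code of your own. Each camera call takes 0.05 s, during which the arm holds its last target.

## Working session

There is one attempt and no reset: what is moved stays moved. The work goes in short steps, Python scripts to look and compute and a tool call to move; the robot and the scene stay as the last step left them, time stands still between calls to the robot, and variables do not carry over. Pictures are saved under pics/ and viewed, and the job is handed in when it is done.

Besides the shell and the picture viewer there is one more tool, called by a JSON object that holds its "api" and its "payload". move_arm: Moves the arm, as the interface text tells. Its arguments: {"type":"object","properties":{"moves":{"type":"array","items":{"type":"array","items":{"type":"array","items":{"type":"number"}}}},"jaw":{"type":"number"}},"required":["moves"]}

```bash
ls; mkdir -p pics
python3 - <<'E'
from cell import ctrl,get_image,job,models
import cv2
s=ctrl.read_state();print(s)
for n in("scene","top","wrist"):
    im=get_image(n);cv2.imwrite(f"pics/{n}0.png",im["color"]);print(n,{k:v for k,v in im.items() if k!="color"})
E
```

```text
pics
{'clock': 0.0, 'qpos': array([-1.35182494,  0.62932932,  0.03842432,  1.51834219, -0.02703192,
        0.99627964, -0.01998961]), 'qd': array([ 7.64437208e-04, -2.39001322e-04, -1.12755975e-05, -8.57276705e-04,
       -1.74780097e-03, -2.48356705e-04,  4.56636779e-04]), 'tau': array([-1.84781607e-04, -5.63406944e+01,  1.22622807e+00, -1.93447387e+01,
        1.09674680e-02,  1.05470579e-02, -3.89561706e-06]), 'eef_pos': array([182.39272723, 623.2569503 , 230.4078851 ]), 'tool_rot': array([-3.14157829e+00,  1.84160580e-03,  1.28603283e+00]), 'force': array([-0.15721725,  0.65887948,  0.0486655 ]), 'torque': array([ 0.01991389, -0.02080541,  0.03411341]), 'width': 85.54931200796958}
scene {'fov_y': 56.98824309261323, 'cx': 318.7161337722922, 'cy': 236.02114794975788, 'k1': -0.09188831050257758, 'origin': array([1252.23190784,  568.5189539 ,  934.78665925]), 'orientation': array([ 0.7973454 , -0.01018675,  2.22437809])}
top {'fov_y': 48.34695147328903, 'cx': 318.3572588428653, 'cy': 244.12147303956564, 'k1': -0.11500684251813235, 'origin': array([ 243.32699655,   29.22887559, 1538.4749641 ]), 'orientation': array([ 0.20633026,  0.00209871, -1.58779371])}
wrist {'fov_y': 58.58718819657878, 'cx': 318.5497263371366, 'cy': 235.43793507195974, 'k1': -0.014969088966671042, 'hand_eye': array([[ 9.99999824e-01,  4.19353839e-04,  4.18783407e-04,
        -1.73663392e+00],
       [ 5.24691979e-04, -9.55004760e-01, -2.96590008e-01,
        -7.53602500e+01],
       [ 2.75563989e-04,  2.96590175e-01, -9.55004813e-01,
        -1.42275232e+02],
       [ 0.00000000e+00,  0.00000000e+00,  0.00000000e+00,
         1.00000000e+00]])}
```

View pics/scene0.png

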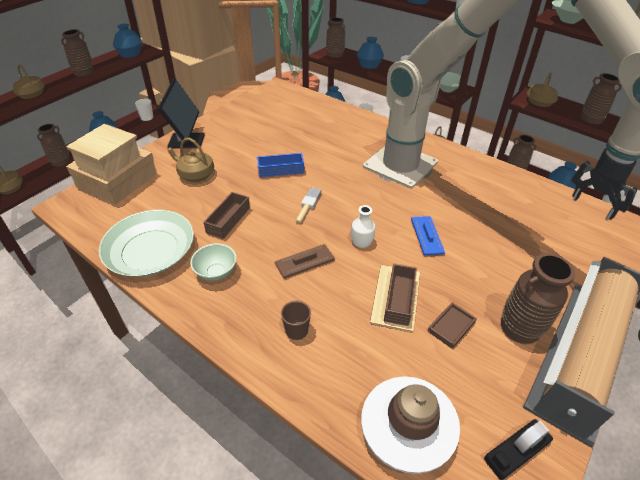

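View pics/top0.png

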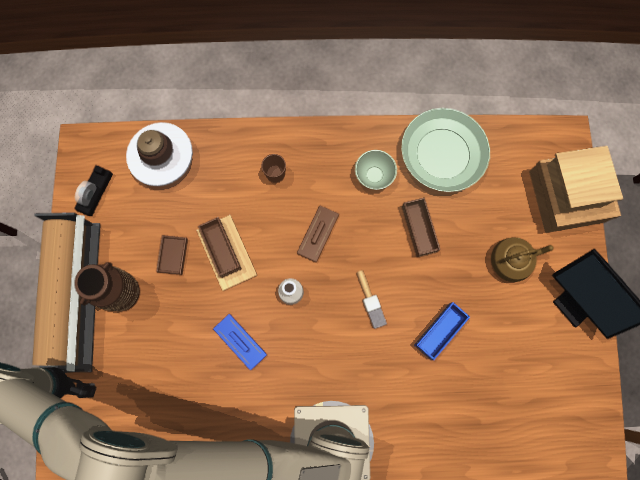

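View pics/wrist0.png

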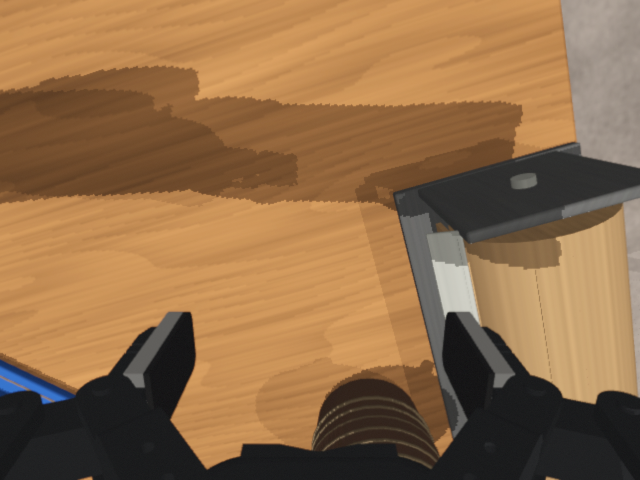

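```bash
cat > h.py <<'E'
import numpy as np,cv2
from scipy.optimize import minimize
from scipy.spatial.transform import Rotation as Ro
from cell import ctrl,get_image,job,models
def cam(n,im,st=None):
    f=240/np.tan(np.radians(im["fov_y"]/2))
    if n=="wrist":
        T=np.eye(4);T[:3,:3]=Ro.from_euler("xyz",st["tool_rot"]).as_matrix();T[:3,3]=st["eef_pos"]
        T=T@im["hand_eye"];R,o=T[:3,:3],T[:3,3]
    else: R=Ro.from_euler("xyz",im["orientation"]).as_matrix();o=im["origin"]
    return dict(f=f,c=np.array([im["cx"],im["cy"]]),k=im["k1"],R=R,o=np.array(o))
def proj(c,P):
    p=(np.atleast_2d(P)-c["o"])@c["R"];s=np.c_[p[:,0],-p[:,1]]/(-p[:,2:3])
    r2=(s**2).sum(1,keepdims=True);return s*(1+c["k"]*r2)*c["f"]+c["c"]
def back(c,uv,z):
    d=(np.atleast_2d(uv)-c["c"])/c["f"];s=d.copy()
    for _ in range(20): s=d/(1+c["k"]*(s**2).sum(1,keepdims=True))
    r=np.c_[s[:,0],-s[:,1],-np.ones(len(s))]@c["R"].T
    return c["o"]+r*((z-c["o"][2])/r[:,2:3])
def box(lx,ly,z0,z1): return np.array([[a*lx/2,b*ly/2,z] for a in(-1,1) for b in(-1,1) for z in(z0,z1)],float)
TIER=np.r_[box(160,64,5,50),box(140,44,0,5)]
LID=np.r_[box(160,64,5,15),box(140,44,0,5),box(70,14,15,33)]
def place(M,p,z0):
    c,s=np.cos(p[2]),np.sin(p[2]);return np.c_[M[:,0]*c-M[:,1]*s+p[0],M[:,0]*s+M[:,1]*c+p[1],M[:,2]+z0]
def sil(c,M,p,z0):
    h=cv2.convexHull(proj(c,place(M,p,z0)).astype(np.float32))
    m=np.zeros((480,640),np.uint8);cv2.fillPoly(m,[np.round(h*16).astype(np.int32)],255,cv2.LINE_AA,4);return m/255.
def fit(obs,M,z0,p0):
    def cost(p):
        return sum(np.abs(sil(c,M,p,z0)-m).sum()/m.sum() for c,m in obs)
    best=None
    for q in(p0,):
        S=np.array(q)+np.array([[0,0,0],[15,0,0],[0,15,0],[0,0,.15]])
        r=minimize(cost,q,method="Nelder-Mead",options=dict(initial_simplex=S,xatol=.05,fatol=1e-5,maxiter=400))
        r=minimize(cost,r.x,method="Nelder-Mead",options=dict(initial_simplex=r.x+np.array([[0,0,0],[5,0,0],[0,5,0],[0,0,.06]]),xatol=.05,fatol=1e-5,maxiter=400))
        if best is None or r.fun<best.fun: best=r
    return best.x,best.fun
def init(c,m,z):
    pts=back(c,np.argwhere(m)[::5,::-1].astype(float),z)[:,:2].astype(np.float32)
    b=cv2.boxPoints(cv2.minAreaRect(pts));e=[b[1]-b[0],b[2]-b[1]];i=int(np.linalg.norm(e[1])>np.linalg.norm(e[0]))
    a=np.arctan2(e[i][1],e[i][0]);a=(a+np.pi/2)%np.pi-np.pi/2
    return [*b.mean(0),a],[np.linalg.norm(x) for x in e]
E
python3 - <<'E'
from h import *
C={n:cam(n,get_image(n)) for n in("top","scene")}
for t in("base_tier","upper_tier","lid","vase","teacup","flask","kettle","bowl","brush","dish","board"):
  for n in C:
    for r in models.cut_out(n,t)[:3]:
        m=r["pixels"];p,e=init(C[n],m,30 if t in("base_tier","upper_tier") else 10)
        print(t,n,round(r["score"],2),np.round(r["uv"]),m.sum(),np.round(p,2),np.round(e))
E
```

```text
base_tier top 0.65 [218. 248.] 1373 [5.5636e+02 3.1602e+02 3.8000e-01] [ 71. 173.]
base_tier scene 0.63 [404. 292.] 1523 [5.4503e+02 3.0867e+02 4.2000e-01] [ 67. 197.]
base_tier scene 0.47 [304. 262.] 984 [ 6.1211e+02  3.9340e+01 -4.1000e-01] [154.  71.]
base_tier scene 0.22 [228. 214.] 1271 [ 6.0714e+02 -2.6891e+02  2.0000e-01] [103. 196.]
upper_tier top 0.74 [419. 229.] 1351 [ 6.0607e+02 -2.7122e+02  2.4000e-01] [ 72. 167.]
upper_tier top 0.62 [444. 331.] 1435 [ 305.77 -317.08   -0.75] [164.  70.]
upper_tier scene 0.91 [284. 168.] 985 [ 305.91 -312.88   -0.78] [167. 129.]
upper_tier scene 0.81 [227. 214.] 1184 [ 6.0545e+02 -2.6863e+02  2.5000e-01] [ 94. 200.]
upper_tier scene 0.71 [302. 263.] 1007 [ 6.1071e+02  3.9610e+01 -4.6000e-01] [153.  70.]
lid top 0.87 [318. 234.] 1127 [ 5.9638e+02  2.8530e+01 -4.4000e-01] [160.  62.]
lid top 0.87 [238. 344.] 1237 [285.36 255.79   0.74] [ 62. 160.]
lid top 0.58 [218. 247.] 1323 [5.5983e+02 3.1845e+02 4.2000e-01] [ 68. 174.]
lid scene 0.86 [302. 265.] 1034 [ 5.9795e+02  2.7460e+01 -4.6000e-01] [160.  71.]
lid scene 0.57 [428. 236.] 761 [286.2
[... 622 characters left out ...]
.76 [377. 173.] 1293 [ 791.15 -149.09    0.91] [118. 123.]
bowl scene 0.91 [214. 263.] 1250 [ 759.   -177.12    0.93] [119. 136.]
brush top 0.65 [372. 303.] 643 [ 4.0417e+02 -1.2031e+02  2.9000e-01] [ 41. 168.]
brush scene 0.76 [309. 202.] 341 [ 4.0744e+02 -1.1733e+02  3.5000e-01] [ 40. 172.]
brush scene 0.51 [536. 302.] 4272 [ 3.0625e+02  6.0807e+02 -8.0000e-02] [363. 133.]
dish top 0.74 [174. 256.] 944 [ 5.4036e+02  4.5896e+02 -1.1000e-01] [109.  77.]
dish scene 0.64 [452. 324.] 1205 [ 5.3844e+02  4.5788e+02 -1.2000e-01] [124.  76.]
board top 0.96 [237. 256.] 1200 [5.4315e+02 2.9762e+02 4.2000e-01] [111. 200.]
board scene 0.93 [385. 302.] 1181 [5.4805e+02 2.9782e+02 4.1000e-01] [111. 209.]
```

Run:
```python
from h import *
I={n:get_image(n) for n in("top","scene")};C={n:cam(n,I[n]) for n in I}
for t,M,z0,ix,p0 in(("base_tier",TIER,10,(0,0),[545,305,.4]),("upper_tier",TIER,0,(0,1),[600,-268,.22]),("lid",LID,0,(0,0),[597,28,-.45])):
    o=[]
    for n,i in zip(("top","scene"),ix):
        o.append((C[n],models.cut_out(n,t)[i]["pixels"].astype(float)))
    for s in(o,o[:1],o[1:]): 
        p,f=fit(s,M,z0,p0);print(t,np.round(p,3),round(f,3))
        if s is o:
          for n in C: 
            h=cv2.convexHull(proj(C[n],place(M,p,z0)).astype(np.float32));cv2.polylines(I[n]["color"],[h.astype(int)],True,(0,255,0))
for n in I: cv2.imwrite(f"pics/fit_{n}.png",I[n]["color"])
```

```text
base_tier [5.52137e+02 3.11127e+02 4.05000e-01] 0.253
base_tier [5.52649e+02 3.12237e+02 4.76000e-01] 0.162
base_tier [5.51718e+02 3.10936e+02 3.96000e-01] 0.081
upper_tier [ 6.07936e+02 -2.69515e+02  2.59000e-01] 0.244
upper_tier [ 6.05163e+02 -2.68189e+02  2.66000e-01] 0.179
upper_tier [ 6.04255e+02 -2.72105e+02  2.59000e-01] 0.067
lid [-1157.52  -2168.842    19.799] 2.0
lid [ 6.36994e+02 -3.81370e+01 -3.40000e-02] 2.002
lid [ -672.623 -3193.39     20.672] 1.0
```

View pics/fit_scene.png

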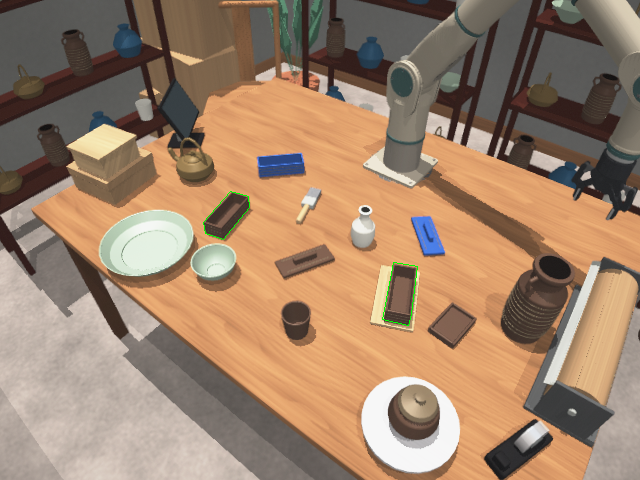

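```bash
cat > go.py <<'E'
import sys
from h import *
s=ctrl.read_state()
def sh(x,y,z,yaw):
    s=ctrl.read_state();R=Ro.from_euler("xyz",s["tool_rot"]);T=Ro.from_euler("xyz",[np.pi,0,yaw])
    d=R.inv().apply(np.array([x,y,z])-s["eef_pos"])/1000
    print("t",round(s["clock"],2),"pos",np.round(s["eef_pos"],1),"rpy",np.round(s["tool_rot"],3),"F",np.round(s["force"],1),"q7",round(s["qpos"][6],2),"w",round(s["width"],1))
    print("ROW",np.round(d,4).tolist(),np.round((R.inv()*T).as_rotvec(),4).tolist())
if __name__=="__main__": sh(*map(float,sys.argv[1:5]))
E
python3 go.py 605 -269 230 -1.31;python3 go.py 605 -269 230 -1.31
```

```text
t 1.75 pos [182.6 623.8 231.3] rpy [-3.142  0.     1.286] F [ 0.1 -0.3  0.1] q7 -0.02 w 85.5
ROW [-0.7382, 0.6562, 0.0013] [0.0, 0.0, 2.596]
t 1.75 pos [182.6 623.8 231.3] rpy [-3.142  0.     1.286] F [ 0.1 -0.3  0.1] q7 -0.02 w 85.5
ROW [-0.7382, 0.6562, 0.0013] [0.0, 0.0, 2.596]
```

{"api": "move_arm", "payload": {"moves": [[[-0.738, 0.656, 0.001, 0, 0, 2.596], [-0.738, 0.656, 0.001, 0, 0, 2.596], [-0.738, 0.656, 0.001, 0, 0, 2.596], [-0.738, 0.656, 0.001, 0, 0, 2.596], [-0.738, 0.656, 0.001, 0, 0, 2.596], [-0.738, 0.656, 0.001, 0, 0, 2.596], [-0.738, 0.656, 0.001, 0, 0, 2.596], [-0.738, 0.656, 0.001, 0, 0, 2.596], [-0.738, 0.656, 0.001, 0, 0, 2.596], [-0.738, 0.656, 0.001, 0, 0, 2.596], [-0.738, 0.656, 0.001, 0, 0, 2.596], [-0.738, 0.656, 0.001, 0, 0, 2.596], [-0.738, 0.656, 0.001, 0, 0, 2.596], [-0.738, 0.656, 0.001, 0, 0, 2.596], [-0.738, 0.656, 0.001, 0, 0, 2.596], [-0.738, 0.656, 0.001, 0, 0, 2.596], [-0.738, 0.656, 0.001, 0, 0, 2.596], [-0.738, 0.656, 0.001, 0, 0, 2.596]]]}}

```text
clock: 4.0
eef_pos: [604.5, -268.0, 229.8]
tool_rot: [3.141, 0.001, -1.31]
force: [-0.0, 0.1, -0.2]
width: 85.3
```

```bash
cat > look.py <<'E'
import sys
from h import *
t,z0,x,y,yaw,out=sys.argv[1],*map(float,sys.argv[2:6]),sys.argv[6]
M=LID if t=="lid" else TIER
s=ctrl.read_state();im=get_image("wrist");c=cam("wrist",im,s);img=im["color"]
cv2.imwrite(f"pics/{out}_raw.png",img)
for r in models.cut_out("wrist",t)[:3]:
    m=r["pixels"].astype(float)
    p,f=fit([(c,m)],M,z0,[x,y,yaw]);print(round(r["score"],2),np.round(r["uv"]),m.sum(),np.round(p,3),round(f,3))
    h=cv2.convexHull(proj(c,place(M,p,z0)).astype(np.float32));cv2.polylines(img,[h.astype(int)],True,(0,255,0))
    img[m>0]=img[m>0]*.8+np.array([50,0,0])
    for b in (box(150,54,50,50),) if t!="lid" else (box(70,14,33,33),):
        cv2.polylines(img,[cv2.convexHull(proj(c,place(b,p,z0)).astype(np.float32)).astype(int)],True,(0,0,255))
cv2.imwrite(f"pics/{out}.png",img)
E
python3 look.py upper_tier 0 605 -270 .26 up1
```

```text
0.75 [329. 440.] 1376.0 [ 113.148 -239.63    -0.866] 1.0
0.73 [210.   8.] 652.0 [ 113.148 -239.63    -0.866] 1.0
0.61 [324. 200.] 16661.0 [ 6.03535e+02 -2.73275e+02  2.34000e-01] 0.032
```

View pics/up1.png

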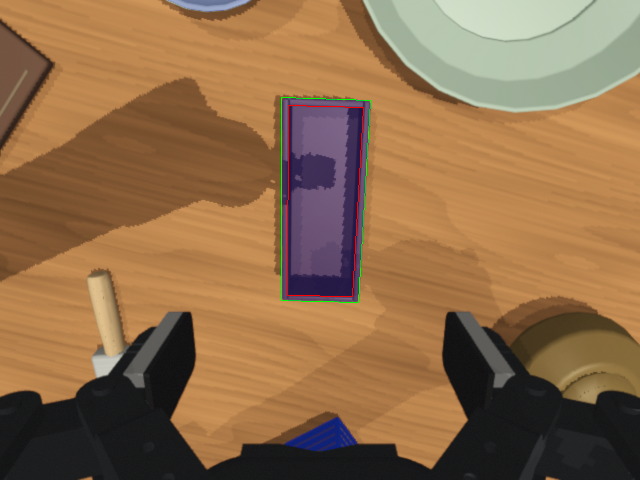

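View pics/up1_raw.png

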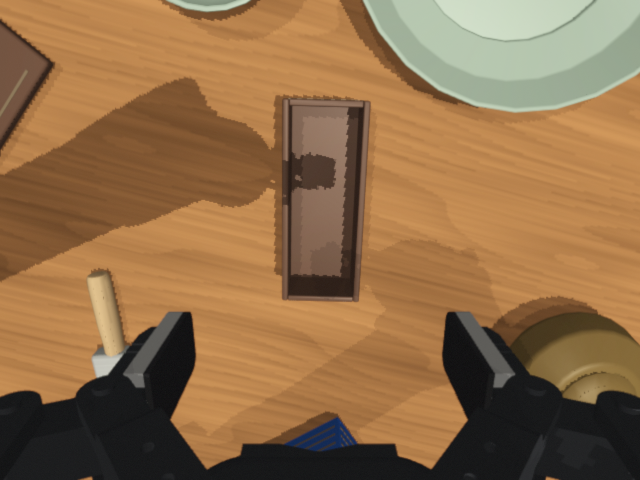

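```bash
python3 go.py 603.5 -273.3 22 -1.337
```

```text
t 4.1 pos [ 604.9 -266.8  230.2] rpy [-3.141e+00  2.000e-03 -1.308e+00] F [ 0.4 -0.1 -0.6] q7 -0.49 w 85.5
ROW [0.0062, 0.0031, 0.2082] [-0.0002, 0.0016, 0.0287]
```

```bash
cat > trk.py <<'E'
# usage: trk.py add dx dy dz rx ry rz | to x y z yaw   (commanded pose bookkeeping, no motion)
import sys,json,os
from h import *
F="cmd.json"
c=json.load(open(F)) if os.path.exists(F) else dict(p=[182.603,623.838,231.313],r=Ro.from_euler("xyz",[np.pi,0,1.2860]).as_rotvec().tolist())
a=sys.argv[1:]
while a:
    op=a.pop(0);p=np.array(c["p"]);R=Ro.from_rotvec(c["r"])
    if op=="add":
        v=np.array([float(a.pop(0)) for _ in range(6)]);p=p+R.apply(v[:3]*1000);R=R*Ro.from_rotvec(v[3:]);c=dict(p=p.tolist(),r=R.as_rotvec().tolist());json.dump(c,open(F,"w"))
        s=ctrl.read_state();print("t",round(s["clock"],2),"cmd",np.round(p,1),np.round(R.as_euler("xyz"),3),"meas-cmd",np.round(s["eef_pos"]-p,1),"rpy",np.round(s["tool_rot"],3),"F",np.round(s["force"],1),"q",np.round(s["qpos"],2),"w",round(s["width"],1))
    else:
        x,y,z,w=[float(a.pop(0)) for _ in range(4)];T=Ro.from_euler("xyz",[np.pi,0,w])
        print("ROW",np.round(R.inv().apply(np.array([x,y,z])-p)/1000,4).tolist(),np.round((R.inv()*T).as_rotvec(),4).tolist())
E
python3 trk.py add -0.738 0.656 0.001 0 0 2.596 to 603.5 -273.3 80 -1.337 to 603.5 -273.3 22 -1.337
```

```text
t 4.1 cmd [ 604.8 -268.7  230.3] [ 3.142 -0.    -1.31 ] meas-cmd [ 0.1  1.9 -0.1] rpy [-3.141e+00  2.000e-03 -1.308e+00] F [ 0.4 -0.1 -0.6] q [-0.01  0.75  0.72  1.5  -0.53  1.1  -0.49] w 85.5
ROW [0.0041, 0.0025, 0.1503] [0.0, -0.0, 0.027]
ROW [0.0041, 0.0025, 0.2083] [0.0, -0.0, 0.027]
```

{"api": "move_arm", "payload": {"moves": [[[0.004, 0.003, 0.06, 0, 0, 0.027], [0.004, 0.003, 0.12, 0, 0, 0.027], [0.004, 0.003, 0.15, 0, 0, 0.027], [0.004, 0.003, 0.15, 0, 0, 0.027]]], "jaw": 1}}

```text
clock: 4.6
eef_pos: [601.6, -270.6, 78.1]
tool_rot: [3.138, 0.004, -1.335]
force: [-0.6, 1.1, 0.4]
width: 85.3
```

```bash
python3 trk.py add 0.004 0.003 0.15 0 0 0.027; python3 look.py upper_tier 0 603 -273 .234 up2;python3 trk.py  add 0 0 0 0 0 0 to 603.5 -274 22 -1.337
```

```text
t 4.6 cmd [ 603.  -273.4   80.3] [-3.142 -0.    -1.337] meas-cmd [-1.3  2.8 -2.2] rpy [ 3.138  0.004 -1.335] F [-0.6  1.1  0.4] q [ 0.04  0.91  0.61  1.61 -0.66  0.84 -0.4 ] w 85.3
0.7 [321. 248.] 51300.0 [ 6.03454e+02 -2.73298e+02  2.35000e-01] 0.027
t 4.7 cmd [ 603.  -273.4   80.3] [ 3.142 -0.    -1.337] meas-cmd [0.8 0.4 1.4] rpy [-3.140e+00 -1.000e-03 -1.336e+00] F [-0.9 -0.3  0.8] q [ 0.04  0.91  0.62  1.61 -0.66  0.84 -0.4 ] w 85.3
ROW [0.0007, -0.0004, 0.0583] [-0.0, -0.0, -0.0]
```

View pics/up2.png

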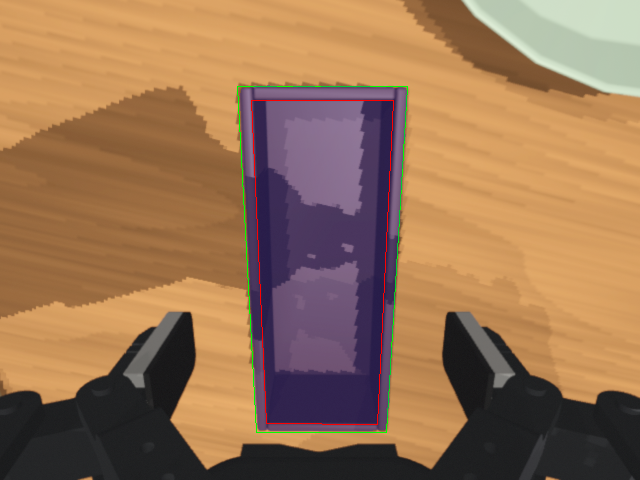

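{"api": "move_arm", "payload": {"moves": [[[0, 0, 0.03, 0, 0, 0], [0, 0, 0.05, 0, 0, 0], [0, 0, 0.058, 0, 0, 0], [0, 0, 0.058, 0, 0, 0]]], "jaw": 1}}

```text
clock: 5.2
eef_pos: [603.0, -273.5, 22.5]
tool_rot: [3.142, -0.0, -1.337]
force: [0.3, 0.1, -0.5]
width: 85.5
```

{"api": "move_arm", "payload": {"moves": [[[0, 0, 0, 0, 0, 0], [0, 0, 0, 0, 0, 0], [0, 0, 0, 0, 0, 0], [0, 0, 0, 0, 0, 0], [0, 0, 0, 0, 0, 0]]], "jaw": 0}}

```text
clock: 5.82
eef_pos: [603.6, -273.7, 23.6]
tool_rot: [-3.14, -0.001, -1.337]
force: [-1.0, 0.5, 5.4]
width: 63.0
```

```bash
python3 trk.py add 0 0 0.058 0 0 0
python3 - <<'E'
from h import *
im=get_image("wrist");cv2.imwrite("pics/up3.png",im["color"])
E
```

```text
t 5.83 cmd [ 603.  -273.4   22.3] [ 3.142 -0.    -1.337] meas-cmd [ 0.6 -0.3  1.2] rpy [-3.140e+00 -1.000e-03 -1.337e+00] F [-1.   0.5  5.4] q [ 0.07  0.98  0.56  1.63 -0.71  0.75 -0.36] w 63.0
```

View pics/up3.png

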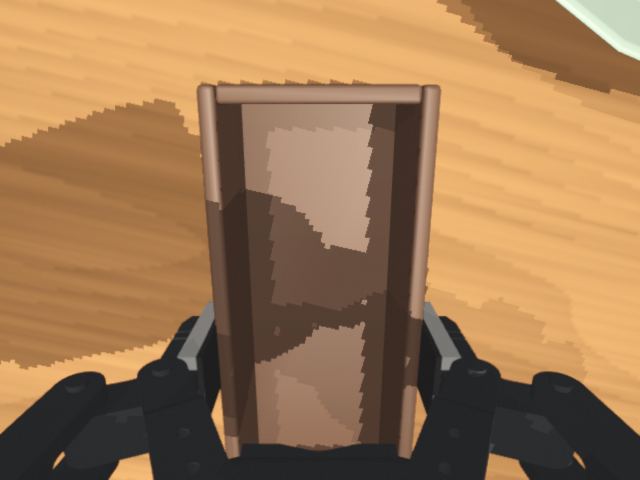

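{"api": "move_arm", "payload": {"moves": [[[0, 0, -0.01, 0, 0, 0], [0, 0, -0.03, 0, 0, 0], [0, 0, -0.07, 0, 0, 0], [0, 0, -0.12, 0, 0, 0], [0, 0, -0.17, 0, 0, 0], [0, 0, -0.2, 0, 0, 0], [0, 0, -0.208, 0, 0, 0], [0, 0, -0.208, 0, 0, 0]]]}}

```text
clock: 6.88
eef_pos: [602.7, -273.1, 230.2]
tool_rot: [3.142, 0.001, -1.337]
force: [-0.6, 0.8, -3.9]
width: 62.9
```

```bash
python3 trk.py add 0 0 -0.208 0 0 0 to 616 164 230 -1.16
```

```text
t 6.88 cmd [ 603.  -273.4  230.3] [ 3.142 -0.    -1.337] meas-cmd [-0.3  0.3 -0.2] rpy [ 3.142e+00  1.000e-03 -1.337e+00] F [-0.6  0.8 -3.9] q [-0.01  0.75  0.73  1.49 -0.54  1.1  -0.5 ] w 62.9
ROW [-0.4225, -0.114, 0.0003] [-0.0, -0.0, -0.177]
```

{"api": "move_arm", "payload": {"moves": [[[-0.02, -0.005, 0, 0, 0, -0.01], [-0.06, -0.016, 0, 0, 0, -0.02], [-0.11, -0.03, 0, 0, 0, -0.04], [-0.16, -0.043, 0, 0, 0, -0.06], [-0.21, -0.057, 0, 0, 0, -0.08], [-0.26, -0.07, 0, 0, 0, -0.1], [-0.31, -0.084, 0, 0, 0, -0.13], [-0.36, -0.097, 0, 0, 0, -0.15], [-0.4, -0.108, 0, 0, 0, -0.17], [-0.423, -0.114, 0, 0, 0, -0.177], [-0.423, -0.114, 0, 0, 0, -0.177], [-0.423, -0.114, 0, 0, 0, -0.177]]]}}

```text
clock: 8.38
eef_pos: [615.6, 162.4, 230.0]
tool_rot: [3.14, -0.002, -1.162]
force: [-0.3, -0.4, -4.0]
width: 62.7
```

```bash
python3 trk.py add -0.423 -0.114 0 0 0 -0.177; python3 look.py base_tier 10 552 311 .41 b1;python3 trk.py add 0 0 0 0 0 0
```

```text
t 8.38 cmd [615.9 164.5 230.3] [ 3.142 -0.    -1.16 ] meas-cmd [-0.3 -2.1 -0.3] rpy [ 3.140e+00 -2.000e-03 -1.162e+00] F [-0.3 -0.4 -4. ] q [-0.72  0.72  0.74  1.57 -0.53  1.07 -1.  ] w 62.7
0.93 [114. 198.] 21709.0 [5.52347e+02 3.09141e+02 4.09000e-01] 0.03
t 8.47 cmd [615.9 164.5 230.3] [ 3.142 -0.    -1.16 ] meas-cmd [ 0.  -2.4  0.1] rpy [ 3.141e+00 -1.000e-03 -1.163e+00] F [-0.3 -0.  -4.8] q [-0.72  0.72  0.74  1.57 -0.53  1.07 -1.  ] w 62.4
```

View pics/b1.png

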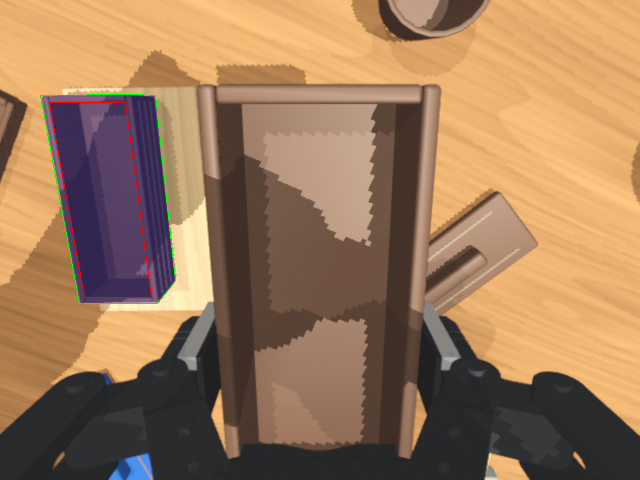

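{"api": "move_arm", "payload": {"moves": [[[0, 0, 0, 0, 0, 0], [0, 0, 0, 0, 0, 0], [0, 0, 0, 0, 0, 0]]]}}

```text
clock: 8.85
eef_pos: [615.9, 164.3, 230.3]
tool_rot: [3.142, 0.0, -1.16]
force: [0.5, 0.4, -3.9]
width: 63.0
```

```bash
python3 trk.py add 0 0 0 0 0 0; python3 look.py base_tier 10 552 311 .41 b2;python3 trk.py add 0 0 0 0 0 0
```

```text
t 8.85 cmd [615.9 164.5 230.3] [ 3.142 -0.    -1.16 ] meas-cmd [ 0.  -0.3  0. ] rpy [ 3.142  0.    -1.16 ] F [ 0.5  0.4 -3.9] q [-0.72  0.72  0.74  1.57 -0.53  1.07 -1.  ] w 63.0
0.92 [119. 196.] 21674.0 [5.52150e+02 3.09563e+02 4.04000e-01] 0.026
0.6 [475. 251.] 7654.0 [ 530.086 -599.       3.162] 1.0
t 8.95 cmd [615.9 164.5 230.3] [ 3.142 -0.    -1.16 ] meas-cmd [-0.  -0.1 -0. ] rpy [ 3.142  0.    -1.16 ] F [-0.  -0.2 -3.9] q [-0.72  0.72  0.74  1.57 -0.53  1.07 -1.  ] w 62.9
```

```bash
python3 trk.py to 551.8 309.4 150 -1.166
python3 - <<'E'
from h import *
s=ctrl.read_state();im=get_image("wrist");c=cam("wrist",im,s)
p=s["eef_pos"];b=place(box(160,64,50,50),[p[0],p[1],s["tool_rot"][2]+np.pi/2],p[2]-22.3);print(proj(c,b)[::2])
E
```

```text
ROW [-0.1584, 0.0009, 0.0803] [-0.0, -0.0, 0.006]
[[401.42135914 546.28181735]
 [227.02468856 546.26104087]
 [438.34561209  82.6276591 ]
 [185.57456093  82.81346831]]
```

Run:
```python
from h import *
s=ctrl.read_state();im=get_image("wrist");c=cam("wrist",im,s)
print({k:v for k,v in im.items() if k!="color"}, s["eef_pos"],s["tool_rot"])
p=s["eef_pos"];R=Ro.from_euler("xyz",s["tool_rot"])
for v in([0,0,0],[0,0,-28],[32,-80,-28],[-32,-80,-28]): print(v,proj(c,p+R.apply(v)))
cv2.imwrite("pics/h1.png",im["color"][60:,150:500])
```

```text
{'fov_y': 58.58718819657878, 'cx': 318.5497263371366, 'cy': 235.43793507195974, 'k1': -0.014969088966671042, 'hand_eye': array([[ 9.99999838e-01,  4.36936652e-04,  3.65765793e-04,
         1.69765073e+00],
       [ 5.26058594e-04, -9.54598994e-01, -2.97893412e-01,
        -7.52483134e+01],
       [ 2.18999108e-04,  2.97893556e-01, -9.54599068e-01,
        -1.42278356e+02],
       [ 0.00000000e+00,  0.00000000e+00,  0.00000000e+00,
         1.00000000e+00]])} [615.82606284 164.48362788 230.26274875] [ 3.14150669e+00  8.04090109e-05 -1.16002858e+00]
[0, 0, 0] [[314.15369565 315.01119994]]
[0, 0, -28] [[313.24407984 358.21516733]]
[32, -80, -28] [[438.66692997  82.57460354]]
[-32, -80, -28] [[185.22762124  82.76034146]]
```

View pics/h1.png

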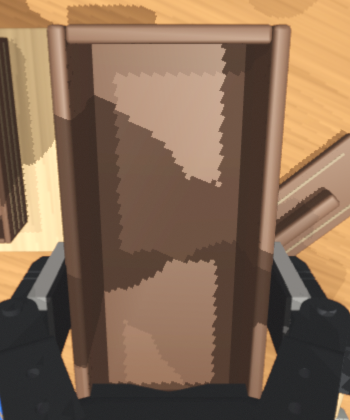

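Run:
```python
from h import *
for i in range(4):
    im=get_image("wrist");print(im["hand_eye"][:3,3],im["fov_y"])
for i in range(3):
    print(get_image("top")["origin"],get_image("scene")["origin"])
print(ctrl.read_state()["clock"])
```

```text
[   1.6976086   -75.24822275 -142.27832547] 58.58718819657878
[   1.69758458  -75.24817511 -142.27829933] 58.58718819657878
[   1.69757342  -75.2481568  -142.27827912] 58.58718819657878
[   1.69757137  -75.2481582  -142.27826534] 58.58718819657878
[ 243.32699655   29.22887559 1538.4749641 ] [1252.23190784  568.5189539   934.78665925]
[ 243.32699655   29.22887559 1538.4749641 ] [1252.23190784  568.5189539   934.78665925]
[ 243.32699655   29.22887559 1538.4749641 ] [1252.23190784  568.5189539   934.78665925]
9.55
```

```bash
sed -i 's|return dict(f=f|o=np.array(o)+([0,1.8,0] if n=="wrist" else [0,0,0])\n    return dict(f=f|' h.py; python3 trk.py to 551.4 310.9 150 -1.166 to 551.4 310.9 92 -1.166
```

```text
ROW [-0.1599, 0.0006, 0.0803] [-0.0, -0.0, 0.006]
ROW [-0.1599, 0.0006, 0.1383] [-0.0, -0.0, 0.006]
```

{"api": "move_arm", "payload": {"moves": [[[-0.03, 0, 0.01, 0, 0, 0.006], [-0.07, 0, 0.03, 0, 0, 0.006], [-0.11, 0, 0.05, 0, 0, 0.006], [-0.145, 0.001, 0.07, 0, 0, 0.006], [-0.16, 0.001, 0.08, 0, 0, 0.006], [-0.16, 0.001, 0.09, 0, 0, 0.006], [-0.16, 0.001, 0.11, 0, 0, 0.006], [-0.16, 0.001, 0.13, 0, 0, 0.006], [-0.16, 0.001, 0.138, 0, 0, 0.006], [-0.16, 0.001, 0.138, 0, 0, 0.006], [-0.16, 0.001, 0.138, 0, 0, 0.006], [-0.16, 0.001, 0.138, 0, 0, 0.006]]]}}

```text
clock: 11.05
eef_pos: [551.5, 311.0, 93.0]
tool_rot: [-3.14, 0.0, -1.166]
force: [0.3, -0.3, -3.2]
width: 62.4
```

```bash
python3 trk.py add -0.16 0.001 0.138 0 0 0.006
python3 - <<'E'
from h import *
im=get_image("wrist");cv2.imwrite("pics/d1.png",im["color"])
im=get_image("scene");cv2.imwrite("pics/d1s.png",cv2.resize(im["color"][200:380,320:520],None,fx=3,fy=3))
E
```

```text
t 11.05 cmd [551.1 310.8  92.3] [ 3.142 -0.    -1.166] meas-cmd [0.5 0.2 0.7] rpy [-3.14   0.    -1.166] F [ 0.3 -0.3 -3.2] q [-0.92  0.87  0.64  1.69 -0.68  0.81 -1.13] w 62.4
```

View pics/d1.png

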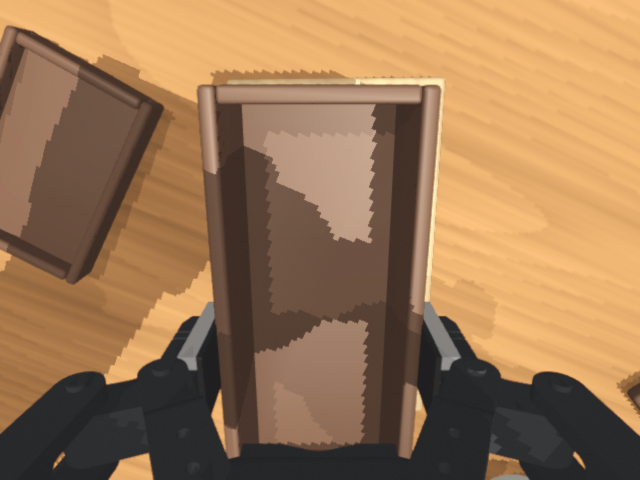

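View pics/d1s.png

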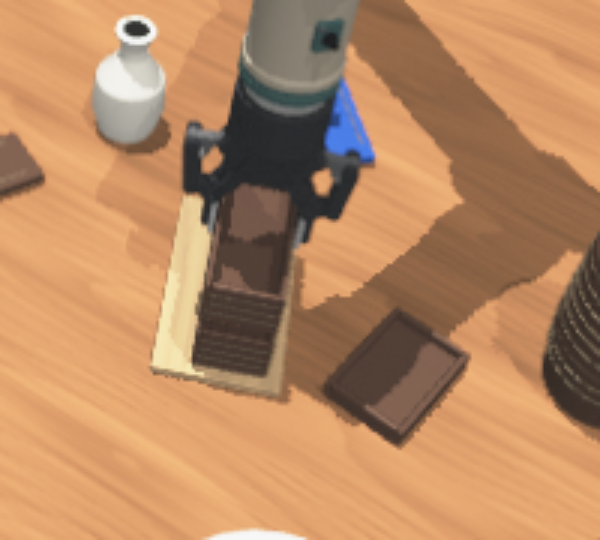

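{"api": "move_arm", "payload": {"moves": [[[0, 0, 0.003, 0, 0, 0], [0, 0, 0.006, 0, 0, 0], [0, 0, 0.009, 0, 0, 0], [0, 0, 0.011, 0, 0, 0], [0, 0, 0.012, 0, 0, 0], [0, 0, 0.013, 0, 0, 0], [0, 0, 0.013, 0, 0, 0], [0, 0, 0.013, 0, 0, 0]]]}}

```text
clock: 12.15
eef_pos: [551.1, 310.8, 79.4]
tool_rot: [-3.141, 0.0, -1.166]
force: [-0.4, 0.7, -3.6]
width: 62.6
```

{"api": "move_arm", "payload": {"moves": [[[0, 0, 0.0005, 0, 0, 0], [0, 0, 0.001, 0, 0, 0], [0, 0, 0.0015, 0, 0, 0], [0, 0, 0.0015, 0, 0, 0]]]}}

```text
clock: 12.65
eef_pos: [551.1, 310.8, 78.6]
tool_rot: [-3.141, 0.0, -1.166]
force: [-3.2, -0.9, 6.0]
width: 62.8
```

{"api": "move_arm", "payload": {"moves": [[[0, 0, 0, 0, 0, 0], [0, 0, 0, 0, 0, 0], [0, 0, 0, 0, 0, 0], [0, 0, 0, 0, 0, 0]]], "jaw": 1}}

```text
clock: 13.15
eef_pos: [551.1, 310.8, 77.7]
tool_rot: [-3.142, -0.0, -1.166]
force: [-0.3, 0.6, 0.2]
width: 85.4
```

{"api": "move_arm", "payload": {"moves": [[[0, 0, -0.01, 0, 0, 0], [0, 0, -0.03, 0, 0, 0], [0, 0, -0.06, 0, 0, 0], [0, 0, -0.09, 0, 0, 0], [0, 0, -0.11, 0, 0, 0], [0, 0, -0.11, 0, 0, 0], [0, 0, -0.11, 0, 0, 0], [0, 0, -0.11, 0, 0, 0]]]}}

```text
clock: 14.15
eef_pos: [550.3, 310.6, 186.6]
tool_rot: [3.139, -0.0, -1.166]
force: [0.4, -0.4, 0.3]
width: 85.3
```

```bash
python3 trk.py add 0 0 0.013 0 0 0 add 0 0 0.0015 0 0 0 add 0 0 -0.11 0 0 0; python3 look.py upper_tier 55 552 311 .41 s1
python3 - <<'E'
from h import *
im=get_image("scene");cv2.imwrite("pics/s1s.png",cv2.resize(im["color"][200:380,320:520],None,fx=3,fy=3))
E
python3 trk.py to 552 311 155 0.405
```

```text
t 14.15 cmd [551.1 310.8  79.3] [ 3.142 -0.    -1.166] meas-cmd [ -0.8  -0.2 107.2] rpy [ 3.139 -0.    -1.166] F [ 0.4 -0.4  0.3] q [-0.97  0.76  0.73  1.63 -0.59  0.99 -1.21] w 85.3
t 14.15 cmd [551.1 310.8  77.8] [ 3.142 -0.    -1.166] meas-cmd [ -0.8  -0.2 108.7] rpy [ 3.139 -0.    -1.166] F [ 0.4 -0.4  0.3] q [-0.97  0.76  0.73  1.63 -0.59  0.99 -1.21] w 85.3
t 14.15 cmd [551.1 310.8 187.8] [ 3.142 -0.    -1.166] meas-cmd [-0.8 -0.2 -1.3] rpy [ 3.139 -0.    -1.166] F [ 0.4 -0.4  0.3] q [-0.97  0.76  0.73  1.63 -0.59  0.99 -1.21] w 85.3
0.65 [318. 222.] 32266.0 [5.51311e+02 3.11142e+02 4.06000e-01] 0.022
ROW [0.0002, -0.0009, 0.0328] [0.0, -0.0, -1.571]
```

View pics/s1.png

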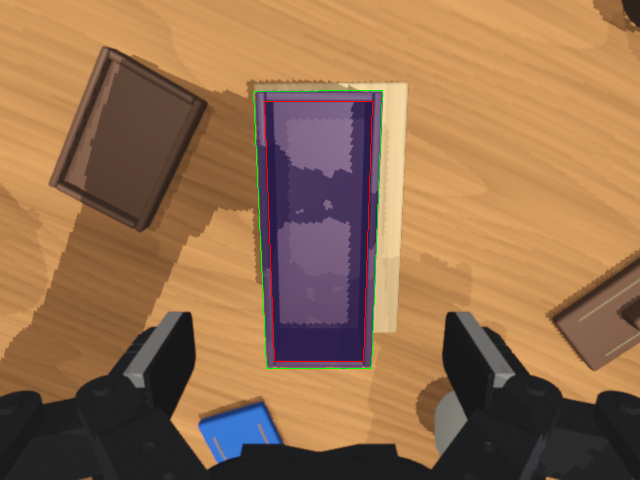

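View pics/s1s.png

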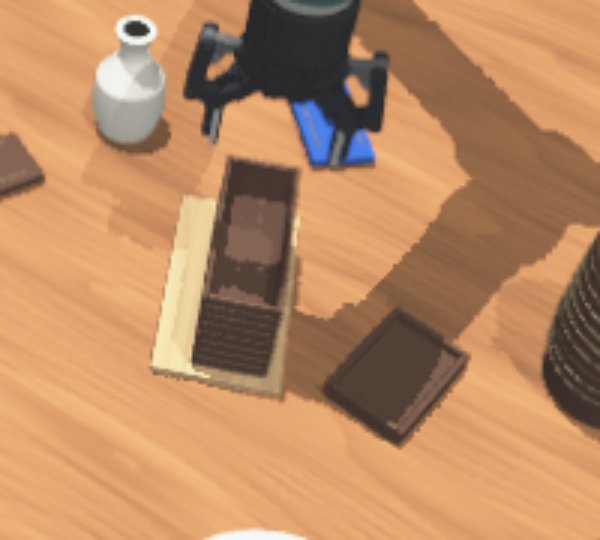

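{"api": "move_arm", "payload": {"moves": [[[0, 0, 0, 0, 0, -0.18], [0, 0, 0, 0, 0, -0.36], [0, 0, 0, 0, 0, -0.54], [0, 0, 0, 0, 0, -0.72], [0, 0, 0.005, 0, 0, -0.9], [0, 0, 0.015, 0, 0, -1.08], [0, 0, 0.025, 0, 0, -1.26], [0, 0, 0.035, 0, 0, -1.44], [0, 0, 0.038, 0, 0, -1.571], [0, 0, 0.038, 0, 0, -1.571], [0, 0, 0.038, 0, 0, -1.571]]], "jaw": 0}}

```text
clock: 15.68
eef_pos: [551.2, 310.6, 149.8]
tool_rot: [3.141, -0.0, 0.403]
force: [-0.0, -0.7, -0.6]
width: -0.2
```

```bash
python3 trk.py add 0 0 0.038 0 0 -1.571 to 551.3 311.1 70 0.405
python3 - <<'E'
from h import *
im=get_image("wrist");cv2.imwrite("pics/p1.png",im["color"])
E
```

```text
t 15.68 cmd [551.1 310.8 149.8] [3.142 0.    0.405] meas-cmd [ 0.2 -0.2 -0. ] rpy [ 3.141 -0.     0.403] F [-0.  -0.7 -0.6] q [-0.72  0.71  0.28  1.65 -0.25  0.81  0.06] w -0.2
ROW [0.0003, -0.0002, 0.0798] [-0.0, 0.0, -0.0]
```

View pics/p1.png

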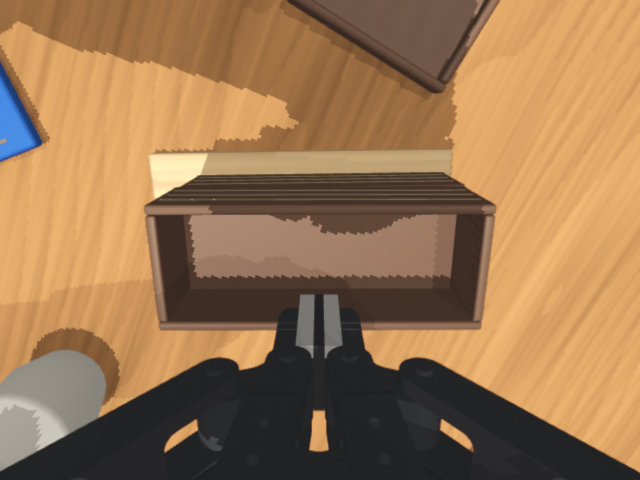

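{"api": "move_arm", "payload": {"moves": [[[0, 0, 0.02, 0, 0, 0], [0, 0, 0.045, 0, 0, 0], [0, 0, 0.065, 0, 0, 0], [0, 0, 0.075, 0, 0, 0], [0, 0, 0.08, 0, 0, 0], [0, 0, 0.08, 0, 0, 0], [0, 0, 0.08, 0, 0, 0]]]}}

```text
clock: 16.6
eef_pos: [551.6, 311.0, 70.5]
tool_rot: [-3.141, -0.001, 0.405]
force: [0.6, 0.8, 0.2]
width: -0.1
```

{"api": "move_arm", "payload": {"moves": [[[0, 0, 0.001, 0, 0, 0], [0, 0, 0.002, 0, 0, 0], [0, 0, 0.003, 0, 0, 0], [0, 0, 0.003, 0, 0, 0]]]}}

```text
clock: 17.1
eef_pos: [550.9, 310.8, 66.7]
tool_rot: [-3.142, 0.0, 0.405]
force: [-0.5, 0.2, 0.0]
width: -0.2
```

{"api": "move_arm", "payload": {"moves": [[[0, 0, 0.0005, 0, 0, 0], [0, 0, 0.001, 0, 0, 0], [0, 0, 0.0015, 0, 0, 0], [0, 0, 0.002, 0, 0, 0], [0, 0, 0.002, 0, 0, 0]]]}}

```text
clock: 17.73
eef_pos: [551.0, 310.8, 65.2]
tool_rot: [-3.141, -0.0, 0.405]
force: [-1.9, -0.2, 5.0]
width: 0.1
```

{"api": "move_arm", "payload": {"moves": [[[0, 0, 0.0003, 0, 0, 0], [0, 0, 0.0005, 0, 0, 0], [0, 0, 0.0005, 0, 0, 0], [0, 0, 0.0005, 0, 0, 0]]]}}

```text
clock: 18.23
eef_pos: [551.1, 310.8, 65.1]
tool_rot: [-3.141, -0.0, 0.405]
force: [-2.5, -0.8, 7.8]
width: -0.5
```

{"api": "move_arm", "payload": {"moves": [[[0, 0, 0.0003, 0, 0, 0], [0, 0, 0.0005, 0, 0, 0], [0, 0, 0.0005, 0, 0, 0], [0, 0, 0.0005, 0, 0, 0]]]}}

```text
clock: 18.73
eef_pos: [551.1, 310.8, 65.1]
tool_rot: [-3.141, -0.0, 0.405]
force: [-3.5, -1.0, 10.4]
width: 0.0
```

{"api": "move_arm", "payload": {"moves": [[[0, 0, 0.0002, 0, 0, 0], [0, 0, 0.0002, 0, 0, 0], [0, 0, 0.0002, 0, 0, 0], [0, 0, 0.0002, 0, 0, 0]]]}}

```text
clock: 19.23
eef_pos: [551.1, 310.8, 65.1]
tool_rot: [-3.141, -0.0, 0.405]
force: [-3.3, -1.5, 11.8]
width: 0.1
```

{"api": "move_arm", "payload": {"moves": [[[0, 0, -0.005, 0, 0, 0], [0, 0, -0.02, 0, 0, 0], [0, 0, -0.05, 0, 0, 0], [0, 0, -0.09, 0, 0, 0], [0, 0, -0.13, 0, 0, 0], [0, 0, -0.16, 0, 0, 0], [0, 0, -0.16, 0, 0, 0], [0, 0, -0.16, 0, 0, 0]]]}}

```text
clock: 20.23
eef_pos: [550.5, 310.7, 223.3]
tool_rot: [-3.142, 0.001, 0.405]
force: [-0.1, -0.4, -0.2]
width: 0.1
```

```bash
python3 trk.py add 0 0 0.083 0 0 0  add 0 0 0.0032 0 0 0 add 0 0 -0.16 0 0 0 to 597 28 223 1.12
python3 - <<'E'
from h import *
c=cam("top",get_image("top"));r=models.cut_out("top","lid")
for x in r[:3]: print(x["score"],x["uv"],back(c,x["uv"],15))
E
```

```text
t 20.23 cmd [551.1 310.8  66.8] [3.142 0.    0.405] meas-cmd [-5.000e-01 -1.000e-01  1.565e+02] rpy [-3.142e+00  1.000e-03  4.050e-01] F [-0.1 -0.4 -0.2] q [-0.74  0.63  0.31  1.58 -0.22  0.96  0.04] w 0.1
t 20.23 cmd [551.1 310.8  63.6] [3.142 0.    0.405] meas-cmd [-5.000e-01 -1.000e-01  1.597e+02] rpy [-3.142e+00  1.000e-03  4.050e-01] F [-0.1 -0.4 -0.2] q [-0.74  0.63  0.31  1.58 -0.22  0.96  0.04] w 0.1
t 20.23 cmd [551.1 310.8 223.6] [3.142 0.    0.405] meas-cmd [-0.5 -0.1 -0.3] rpy [-3.142e+00  1.000e-03  4.050e-01] F [-0.1 -0.4 -0.2] q [-0.74  0.63  0.31  1.58 -0.22  0.96  0.04] w 0.1
ROW [-0.0692, 0.278, 0.0006] [-0.0, 0.0, -0.715]
0.71 [243.5, 342.6] [[282.13485434 242.94988315  15.        ]]
0.69 [316.1, 235.3] [[588.65231076  33.15146628  15.        ]]
0.66 [275.0, 163.0] [[814.56640891 153.576168    15.        ]]
```

{"api": "move_arm", "payload": {"moves": [[[-0.01, 0.04, 0, 0, 0, -0.1], [-0.025, 0.09, 0, 0, 0, -0.23], [-0.037, 0.14, 0, 0, 0, -0.36], [-0.05, 0.19, 0, 0, 0, -0.49], [-0.06, 0.24, 0, 0, 0, -0.62], [-0.069, 0.27, 0, 0, 0, -0.7], [-0.069, 0.278, 0, 0, 0, -0.715], [-0.069, 0.278, 0, 0, 0, -0.715], [-0.069, 0.278, 0, 0, 0, -0.715], [-0.069, 0.278, 0, 0, 0, -0.715]]], "jaw": 1}}

```text
clock: 21.58
eef_pos: [596.9, 30.0, 223.5]
tool_rot: [-3.141, -0.0, 1.122]
force: [0.5, 0.3, 1.5]
width: 85.5
```

```bash
python3 trk.py add -0.069 0.278 0 0 0 -0.715; python3 look.py lid 0 597 28 -.45 l1
```

```text
t 21.57 cmd [597.2  28.1 223.6] [3.142 0.    1.12 ] meas-cmd [-0.2  1.9 -0.2] rpy [-3.141 -0.     1.122] F [0.5 0.3 1.5] q [-0.16  0.56  0.1   1.68 -0.07  0.9   1.09] w 85.5
0.89 [314. 186.] 14350.0 [ 5.94409e+02  2.81680e+01 -4.52000e-01] 0.036
```

View pics/l1.png

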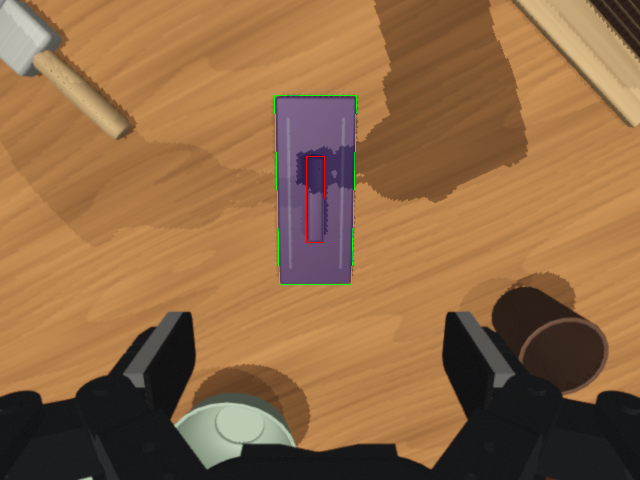

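```bash
python3 trk.py to 594.4 28.2 75 1.119
```

```text
ROW [-0.0011, -0.0025, 0.1486] [-0.0, -0.0, 0.001]
```

{"api": "move_arm", "payload": {"moves": [[[0, -0.001, 0.04, 0, 0, 0], [-0.001, -0.002, 0.08, 0, 0, 0], [-0.001, -0.0025, 0.12, 0, 0, 0], [-0.001, -0.0025, 0.1485, 0, 0, 0], [-0.001, -0.0025, 0.1485, 0, 0, 0], [-0.001, -0.0025, 0.1485, 0, 0, 0], [-0.001, -0.0025, 0.1485, 0, 0, 0]]]}}

```text
clock: 22.55
eef_pos: [595.6, 28.4, 76.7]
tool_rot: [3.139, -0.001, 1.12]
force: [-0.4, -0.3, 0.1]
width: 85.5
```

```bash
python3 trk.py add -0.001 -0.0025 0.1485 0 0 0; python3 look.py lid 0 594.4 28.2 -.45 l2;python3 trk.py to 594.4 28.2 20 1.119
```

```text
t 22.55 cmd [594.5  28.3  75.1] [-3.142  0.     1.12 ] meas-cmd [1.2 0.1 1.6] rpy [ 3.139e+00 -1.000e-03  1.120e+00] F [-0.4 -0.3  0.1] q [-0.14  0.75  0.08  1.8  -0.09  0.59  1.11] w 85.5
0.83 [315. 232.] 37240.0 [ 5.95044e+02  2.75330e+01 -4.56000e-01] 0.038
ROW [-0.0001, -0.0, 0.0551] [0.0, 0.0, 0.001]
```

View pics/l2.png

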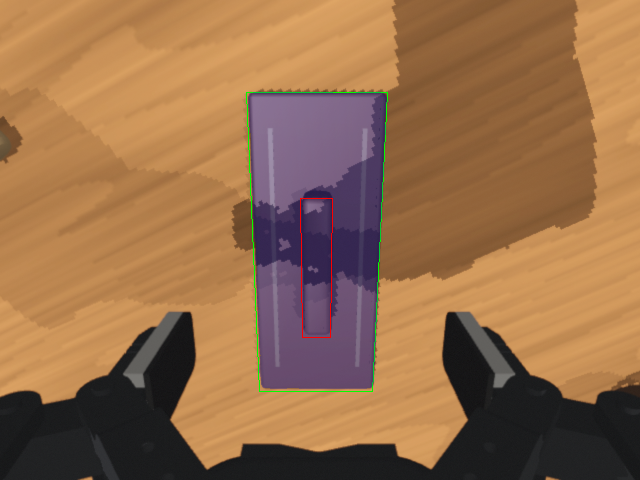

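{"api": "move_arm", "payload": {"moves": [[[0, 0, 0.02, 0, 0, 0.002], [0, 0, 0.04, 0, 0, 0.002], [0, 0, 0.052, 0, 0, 0.002], [0, 0, 0.055, 0, 0, 0.002], [0, 0, 0.055, 0, 0, 0.002], [0, 0, 0.055, 0, 0, 0.002]]]}}

```text
clock: 23.4
eef_pos: [594.9, 28.3, 20.6]
tool_rot: [3.141, -0.0, 1.118]
force: [0.0, 0.4, 0.5]
width: 85.2
```

{"api": "move_arm", "payload": {"moves": [[[0, 0, 0, 0, 0, 0], [0, 0, 0, 0, 0, 0], [0, 0, 0, 0, 0, 0], [0, 0, 0, 0, 0, 0], [0, 0, 0, 0, 0, 0], [0, 0, 0, 0, 0, 0], [0, 0, 0, 0, 0, 0]]], "jaw": 0}}

```text
clock: 24.28
eef_pos: [594.5, 28.3, 20.4]
tool_rot: [3.141, -0.0, 1.118]
force: [-0.8, 0.4, 4.8]
width: 12.0
```

```bash
python3 trk.py add 0 0 0.055 0 0 0.002
python3 - <<'E'
from h import *
im=get_image("wrist");cv2.imwrite("pics/l3.png",im["color"])
E
```

```text
t 24.27 cmd [594.5  28.3  20.1] [-3.142  0.     1.118] meas-cmd [ 0.  -0.   0.2] rpy [ 3.141 -0.     1.118] F [-0.8  0.4  4.8] q [-0.13  0.84  0.06  1.82 -0.1   0.48  1.12] w 12.0
```

View pics/l3.png

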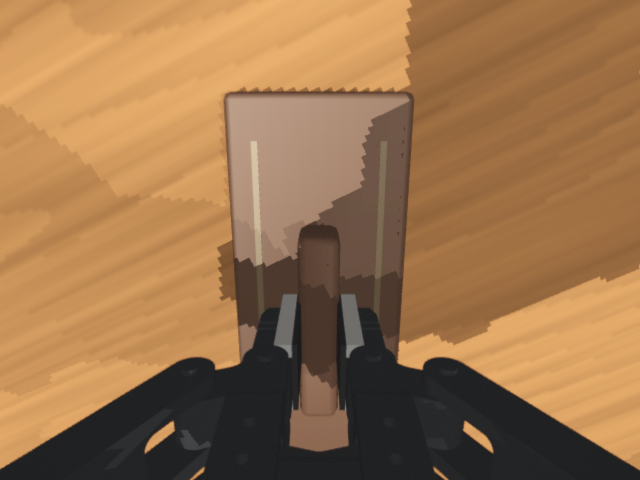

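{"api": "move_arm", "payload": {"moves": [[[0, 0, -0.005, 0, 0, 0], [0, 0, -0.02, 0, 0, 0], [0, 0, -0.05, 0, 0, 0], [0, 0, -0.09, 0, 0, 0], [0, 0, -0.13, 0, 0, 0], [0, 0, -0.16, 0, 0, 0], [0, 0, -0.18, 0, 0, 0], [0, 0, -0.18, 0, 0, 0], [0, 0, -0.18, 0, 0, 0]]]}}

```text
clock: 25.45
eef_pos: [593.7, 28.3, 199.4]
tool_rot: [-3.14, 0.001, 1.118]
force: [0.4, -0.2, -2.4]
width: 12.5
```

```bash
python3 trk.py add 0 0 -0.18 0 0 0 to 551.0 311.0 200 1.977
python3 - <<'E'
from h import *
im=get_image("wrist");cv2.imwrite("pics/l4.png",im["color"])
E
```

```text
t 25.45 cmd [594.5  28.3 200.1] [3.142 0.    1.118] meas-cmd [-0.8 -0.  -0.7] rpy [-3.140e+00  1.000e-03  1.118e+00] F [ 0.4 -0.2 -2.4] q [-0.16  0.59  0.1   1.71 -0.08  0.85  1.09] w 12.5
ROW [0.2352, -0.1628, 0.0001] [-0.0, 0.0, -0.859]
```

View pics/l4.png

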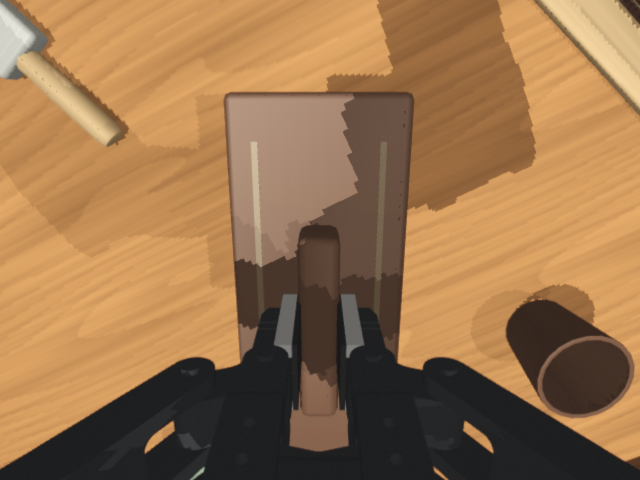

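{"api": "move_arm", "payload": {"moves": [[[0.015, -0.01, 0, 0, 0, -0.06], [0.04, -0.03, 0, 0, 0, -0.16], [0.075, -0.052, 0, 0, 0, -0.28], [0.11, -0.076, 0, 0, 0, -0.4], [0.145, -0.1, 0, 0, 0, -0.53], [0.18, -0.125, 0, 0, 0, -0.66], [0.21, -0.145, 0, 0, 0, -0.77], [0.228, -0.158, 0, 0, 0, -0.83], [0.235, -0.163, 0, 0, 0, -0.859], [0.235, -0.163, 0, 0, 0, -0.859], [0.235, -0.163, 0, 0, 0, -0.859], [0.235, -0.163, 0, 0, 0, -0.859], [0.235, -0.163, 0, 0, 0, -0.859]]]}}

```text
clock: 27.12
eef_pos: [551.0, 310.1, 200.2]
tool_rot: [-3.142, 0.0, 1.976]
force: [0.1, -0.4, -2.6]
width: 11.9
```

```bash
python3 trk.py add 0.235 -0.163 0 0 0 -0.859 to 551.0 311.0 135 1.977 to 551.0 311.0 121 1.977
```

```text
t 27.12 cmd [550.7 310.9 200.1] [3.142 0.    1.977] meas-cmd [ 0.3 -0.8  0. ] rpy [-3.142  0.     1.976] F [ 0.1 -0.4 -2.6] q [-0.48  0.64 -0.13  1.6   0.1   0.91  1.33] w 11.9
ROW [-0.0, 0.0003, 0.0651] [-0.0, -0.0, -0.0]
ROW [-0.0, 0.0003, 0.0791] [-0.0, -0.0, -0.0]
```

{"api": "move_arm", "payload": {"moves": [[[0, 0, 0.015, 0, 0, 0], [0, 0, 0.035, 0, 0, 0], [0, 0, 0.055, 0, 0, 0], [0, 0, 0.065, 0, 0, 0], [0, 0, 0.065, 0, 0, 0], [0, 0, 0.065, 0, 0, 0], [0, 0, 0.065, 0, 0, 0]]]}}

```text
clock: 28.0
eef_pos: [551.2, 311.2, 135.9]
tool_rot: [3.14, -0.0, 1.977]
force: [-0.7, -0.6, -1.7]
width: 12.1
```

```bash
python3 trk.py add 0 0 0.065 0 0 0
python3 - <<'E'
from h import *
im=get_image("wrist");cv2.imwrite("pics/e1.png",im["color"])
im=get_image("scene");cv2.imwrite("pics/e1s.png",cv2.resize(im["color"][200:380,320:520],None,fx=3,fy=3))
E
```

```text
t 28.0 cmd [550.7 310.9 135.1] [ 3.142 -0.     1.977] meas-cmd [0.5 0.3 0.8] rpy [ 3.14  -0.     1.977] F [-0.7 -0.6 -1.7] q [-0.49  0.71 -0.12  1.66  0.11  0.78  1.32] w 12.1
```

View pics/e1.png

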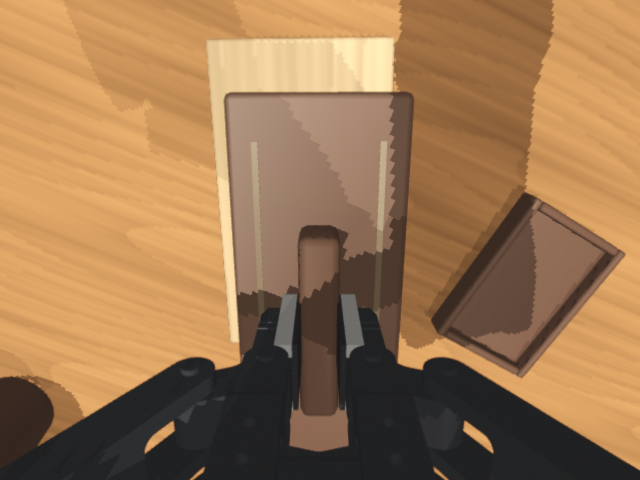

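View pics/e1s.png

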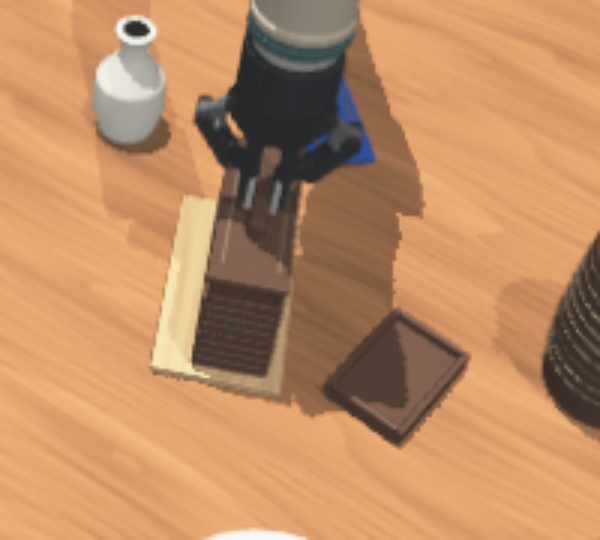

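Aligned over the box. Lowering gently.

{"api": "move_arm", "payload": {"moves": [[[0, 0, 0.003, 0, 0, 0], [0, 0, 0.006, 0, 0, 0], [0, 0, 0.009, 0, 0, 0], [0, 0, 0.011, 0, 0, 0], [0, 0, 0.012, 0, 0, 0], [0, 0, 0.013, 0, 0, 0], [0, 0, 0.0135, 0, 0, 0], [0, 0, 0.0135, 0, 0, 0], [0, 0, 0.0135, 0, 0, 0]]]}}

```text
clock: 29.22
eef_pos: [550.8, 311.0, 121.7]
tool_rot: [3.141, -0.0, 1.977]
force: [-0.0, -0.9, -2.3]
width: 12.1
```

{"api": "move_arm", "payload": {"moves": [[[0, 0, 0.0005, 0, 0, 0], [0, 0, 0.001, 0, 0, 0], [0, 0, 0.0015, 0, 0, 0], [0, 0, 0.0015, 0, 0, 0]]]}}

```text
clock: 29.72
eef_pos: [550.7, 310.9, 120.4]
tool_rot: [3.142, -0.0, 1.977]
force: [-0.3, -0.6, 0.5]
width: 12.3
```

{"api": "move_arm", "payload": {"moves": [[[0, 0, 0.0003, 0, 0, 0], [0, 0, 0.0003, 0, 0, 0]]]}}

```text
clock: 29.98
eef_pos: [550.7, 310.9, 120.4]
tool_rot: [3.141, 0.0, 1.977]
force: [-2.7, -1.4, 4.8]
width: 12.2
```

{"api": "move_arm", "payload": {"moves": [[[0, 0, 0, 0, 0, 0], [0, 0, 0, 0, 0, 0], [0, 0, 0, 0, 0, 0], [0, 0, 0, 0, 0, 0], [0, 0, 0, 0, 0, 0]]], "jaw": 0.6}}

```text
clock: 30.6
eef_pos: [550.7, 310.9, 119.7]
tool_rot: [3.142, -0.0, 1.977]
force: [0.3, 0.6, -0.8]
width: 51.2
```

{"api": "move_arm", "payload": {"moves": [[[0, 0, -0.01, 0, 0, 0], [0, 0, -0.03, 0, 0, 0], [0, 0, -0.06, 0, 0, 0], [0, 0, -0.09, 0, 0, 0], [0, 0, -0.11, 0, 0, 0], [0, 0, -0.11, 0, 0, 0], [0, 0, -0.11, 0, 0, 0], [0, 0, -0.11, 0, 0, 0]]]}}

```text
clock: 31.6
eef_pos: [550.1, 310.5, 228.6]
tool_rot: [-3.139, 0.0, 1.977]
force: [-0.1, 0.5, -1.1]
width: 51.1
```

```bash
python3 trk.py add 0 0 0.0153 0 0 0 add 0 0 -0.11 0 0 0; python3 look.py lid 100 551 311 .41 f1
python3 - <<'E'
from h import *
im=get_image("scene");cv2.imwrite("pics/f1s.png",cv2.resize(im["color"][200:380,320:520],None,fx=3,fy=3))
E
python3 trk.py to 551 311 140 1.977
```

```text
t 31.6 cmd [550.7 310.9 119.8] [-3.142  0.     1.977] meas-cmd [ -0.6  -0.4 108.8] rpy [-3.139  0.     1.977] F [-0.1  0.5 -1.1] q [-0.48  0.61 -0.13  1.57  0.09  0.97  1.34] w 51.1
t 31.6 cmd [550.7 310.9 229.8] [ 3.142 -0.     1.977] meas-cmd [-0.6 -0.4 -1.2] rpy [-3.139  0.     1.977] F [-0.1  0.5 -1.1] q [-0.48  0.61 -0.13  1.57  0.09  0.97  1.34] w 51.1
0.75 [318. 212.] 25243.0 [5.50946e+02 3.11031e+02 4.06000e-01] 0.025
ROW [-0.0, 0.0003, 0.0898] [-0.0, 0.0, -0.0]
```

View pics/f1.png

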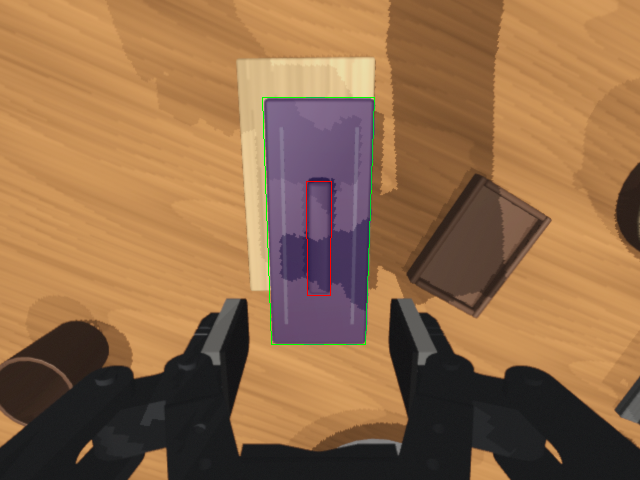

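View pics/f1s.png

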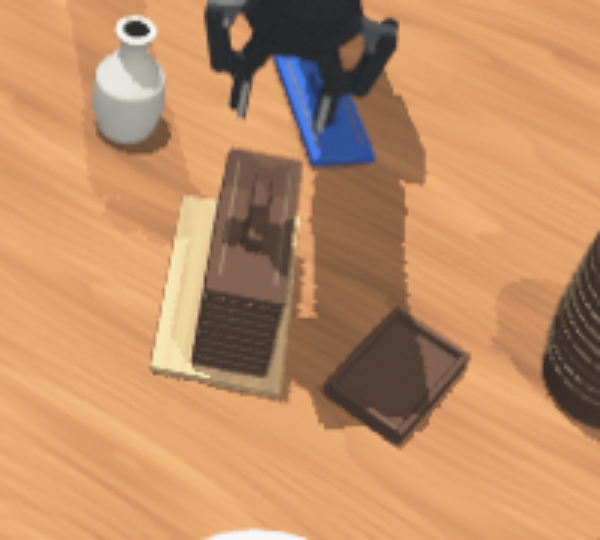

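{"api": "move_arm", "payload": {"moves": [[[0, 0, 0, 0, 0, 0], [0, 0, 0, 0, 0, 0], [0, 0, 0.01, 0, 0, 0], [0, 0, 0.03, 0, 0, 0], [0, 0, 0.055, 0, 0, 0], [0, 0, 0.075, 0, 0, 0], [0, 0, 0.086, 0, 0, 0], [0, 0, 0.092, 0, 0, 0], [0, 0, 0.092, 0, 0, 0], [0, 0, 0.092, 0, 0, 0]]], "jaw": 0}}

```text
clock: 33.0
eef_pos: [551.2, 311.2, 138.5]
tool_rot: [3.14, -0.0, 1.977]
force: [-0.7, 0.0, -0.7]
width: 0.1
```

{"api": "move_arm", "payload": {"moves": [[[0, 0, 0.001, 0, 0, 0], [0, 0, 0.002, 0, 0, 0], [0, 0, 0.003, 0, 0, 0], [0, 0, 0.0035, 0, 0, 0], [0, 0, 0.004, 0, 0, 0], [0, 0, 0.004, 0, 0, 0]]]}}

```text
clock: 33.75
eef_pos: [550.7, 310.9, 133.7]
tool_rot: [-3.141, 0.0, 1.977]
force: [-0.9, -0.0, 0.0]
width: 0.2
```

{"api": "move_arm", "payload": {"moves": [[[0, 0, 0.0005, 0, 0, 0], [0, 0, 0.001, 0, 0, 0], [0, 0, 0.0015, 0, 0, 0], [0, 0, 0.0015, 0, 0, 0]]]}}

```text
clock: 34.25
eef_pos: [550.8, 310.9, 133.1]
tool_rot: [3.141, 0.0, 1.977]
force: [-1.0, -0.3, 5.6]
width: 0.2
```

{"api": "move_arm", "payload": {"moves": [[[0, 0, 0.0003, 0, 0, 0], [0, 0, 0.0006, 0, 0, 0], [0, 0, 0.0008, 0, 0, 0], [0, 0, 0.0008, 0, 0, 0]]]}}

```text
clock: 34.75
eef_pos: [550.8, 310.9, 133.1]
tool_rot: [3.141, 0.0, 1.977]
force: [-2.8, -1.4, 10.4]
width: 0.2
```

{"api": "move_arm", "payload": {"moves": [[[0, 0, 0.0002, 0, 0, 0], [0, 0, 0.0002, 0, 0, 0], [0, 0, 0.0002, 0, 0, 0], [0, 0, 0.0002, 0, 0, 0]]]}}

```text
clock: 35.25
eef_pos: [550.8, 310.9, 133.1]
tool_rot: [3.141, 0.0, 1.977]
force: [-2.6, -1.9, 11.1]
width: -0.2
```

{"api": "move_arm", "payload": {"moves": [[[0, 0, -0.005, 0, 0, 0], [0, 0, -0.02, 0, 0, 0], [0, 0, -0.05, 0, 0, 0], [0, 0, -0.09, 0, 0, 0], [0, 0, -0.12, 0, 0, 0], [0, 0, -0.12, 0, 0, 0], [0, 0, -0.12, 0, 0, 0], [0, 0, -0.12, 0, 0, 0], [0, 0, -0.12, 0, 0, 0]]]}}

```text
clock: 36.38
eef_pos: [550.3, 310.7, 250.3]
tool_rot: [-3.14, 0.0, 1.977]
force: [-0.3, -1.0, -0.2]
width: 0.1
```

```bash
python3 look.py lid 100 551 311 .41 g1
python3 - <<'E'
from h import *
im=get_image("scene");cv2.imwrite("pics/g1s.png",im["color"]);print(ctrl.read_state()["force"])
E
```

```text
0.81 [316. 198.] 19930.0 [5.50438e+02 3.10686e+02 4.05000e-01] 0.128
[-1.15900086 -0.10841668  0.00988214]
```

View pics/g1.png

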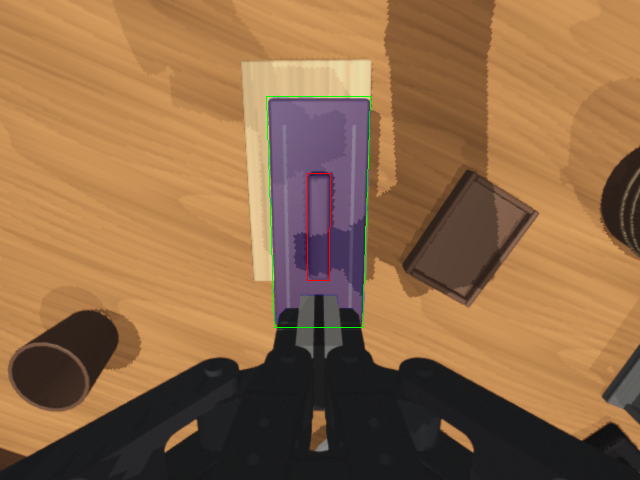

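View pics/g1s.png

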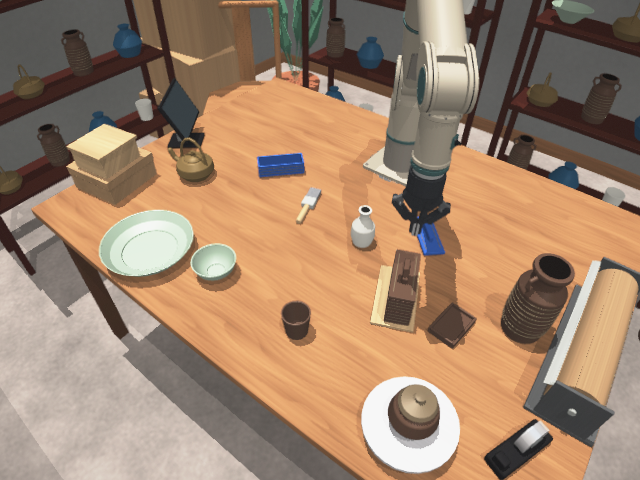

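The box stands closed and flush on the board. The wrist picture shows the lid's ridge centred at about (318, 228), and in the scene picture the stack is at about (402, 290). The other wares are where they were and the gripper is clear, so I'm handing in.

```bash
python3 -c "
from cell import job,ctrl
print(job.finish_job(),ctrl.read_state()['clock'])"
```

```text
the job is handed in; nothing more can be done
the job is handed in; nothing more can be done
```

The food box is back together on the pale board, and I handed the job in at about 36.5 s, against the 67 s limit.

I set the spare tier on the bottom tier, let go, and pressed its floor to about 10–12 N with shut fingertips. Contact was at z of about 65 mm, where the floor should be. Then I set the lid on, let go, and pressed its ridge to about 10–11 N. Contact was at z of about 133 mm, as expected for a lid seated flat.

**Final checks:**
- **Alignment:** before the pressing, the fits put the tiers and lid within about 2 mm and 0.002 rad of each other, inside the 5 mm play.
- **Last fit:** after the lid press, the fit was looser (error 0.128 against about 0.025) because the fingers covered part of the lid. It still agreed to within 0.6 mm.
- **Surroundings:** by eye, the last scene picture shows the bottom tier and the other wares undisturbed. I did not measure this.
- **Arm:** the arm was lifted clear, and the tool force read about zero along z and about 1 N sideways, within its noise.

**Disagreement:** the wrist camera's calibration seemed to be about 1.8 mm off in y. I corrected for it from the held tier's position in the picture, and the fixed cameras agreed with the correction.

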